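Fit the selector shaft by feel and push-turn it one position

TASK

Take the selector shaft (the one with the flat-sided bar head) from the wooden stand, let its flatted end down the bore in the gear case's cover, and turn it on top of the spring-loaded selector inside, without turning the selector itself, until the end drops into the slot and the shaft is fully home; then push the shaft down against the spring, turn it clockwise (seen from above) about 60 degrees until the selector stops at its next position, and let it spring all the way back up with the shaft upright and still fully home. Let go, and leave the rest of the bench as it is.

Things in the scene. Friction and masses are not known exactly. Their poses are not given: they have to be found in the camera images.
- selector_shaft: Steel shaft 99 mm long, 0.24 kg, upright in a stand hole. Origin: centre of its lower end (10 mm above the bench at the start), z up the shaft. From below: a flatted end 14 mm long (22 mm along x, two flats 13 mm apart facing +y and -y), a round stem 22 mm across to 59 mm, a bar head from 59 to 99 mm. Half a turn makes no difference to the fit.
- head (a point): Centre of the selector shaft's bar head, 79 mm above its lower end. The head is 34 mm long along the shaft's x, 16 mm thick along its y, 40 mm tall: grip it across the 16 mm.
- stand: Fixed wooden block, 64 mm (x) by 160 mm (y), 45 mm tall, with two round holes 24.5 mm across and 35 mm deep on its y line, 45 mm either side of its centre. Origin under its centre. Which hole holds which shaft varies.
- case: Fixed cast-aluminium gear case, 130 mm (x) by 200 mm (y), 70 mm tall; bolt heads 5 mm higher, 55 mm either side of the middle; a round output boss on its +y end. Origin under its centre, z up. The bore goes down through the middle of its cover.
- bore (a point): Centre of the bore's mouth on the case's top face, 70 mm above the bench. The bore is round, 25 mm across with a 4 mm chamfer, 18 mm deep, and leads to the selector.
- selector_face (a point): Centre of the selector's top face, 50 mm above the bench, under the bore (axes as the case's): a steel disc with a straight slot 16 mm wide and deep. The shaft rests on the face until its flats are within about 10 degrees of the slot, then drops 14 mm: home, lower end 36 mm above the bench. The slot's direction is not given: it lies within 46 degrees either way of the case's x axis.
- selector (a joint): Turn of the selector, clockwise from above, rad: 0 at the start, 1.047 (60 degrees) at the next position, with firm stops at both. A lock holds it at both unless it is pushed down more than about 5 mm. The shaft has about 10 degrees of play to either side in the slot, so it may have to be turned 60 to 80 degrees.
- plunge (a joint): How far the selector is pushed down against its spring, m: 0 up (at rest, locked), 0.007 right down. It begins to yield at about 10 N and takes about 15 N at the bottom; it also yields, up to 7 mm, under a shaft that is not in the slot but pressed harder than that. The spring lifts selector and shaft back up when let go, at either position.
- plain_shaft: Round shaft 22 mm across with a round head (30 mm across, 30 mm tall, no flats), 89 mm long, standing in the other hole of the stand. Origin at the centre of its lower end. Leave it.
- spray_can: Blue spray can, 54 mm across, 170 mm tall, standing; origin under its centre.
- gear: Loose steel gear lying flat, 82 mm across, 26 mm tall; origin under its centre.
- hammer: Hammer lying on the bench; origin under its middle.
- wrench: Open-ended wrench lying on the bench; origin under its middle.
- screwdriver: Screwdriver lying on the bench; origin under its middle.
- jar: Small clear jar with a red cap, 64 mm across, 75 mm tall; origin under its centre.
- race: Steel bearing race lying flat, 60 mm across, 16 mm tall; origin under its centre.
There are look-alikes about, which are no part of the job. What is shaped like the selector_shaft but pink or red is not meant.

How it is judged (in metres and radians):
On the way, in this order (a step that is already met when the one before it is completed fails the run):
1. The selector shaft has dropped into the slot and is fully home, the selector not yet turned (z of selector_shaft in the frame of case between 0.025 and 0.0395 m and horizontal distance between selector_shaft and bore below 0.004 m and angle between selector_shaft's own z axis and vertical below 0.12 rad and value of joint selector below 0.25 rad), for 0.1 s.
2. The selector has been pushed and turned to its next position (value of joint selector above 0.97 rad), for 0.2 s.
At the end, for the whole second after the job is handed in: The selector stands at its next position (over 0.97 rad) and has sprung back up (pushed down less than 1.5 mm); the selector shaft stands in it, lower end less than 39.5 mm (and more than 25 mm) above the case's underside, within 4 mm of the bore's axis, tilted less than 0.12 rad, at rest (z of selector_shaft in the frame of case between 0.025 and 0.0395 m and horizontal distance between selector_shaft and bore below 0.004 m and angle between selector_shaft's own z axis and vertical below 0.12 rad and value of joint selector above 0.97 rad and value of joint plunge below 0.0015 m and linear speed of selector_shaft below 0.02 m/s); the robot touches nothing.
It fails at once if The plain shaft is moved by more than 20 mm (distance of plain_shaft from where it was at the start of the episode above 0.02 m).
It fails at once if The spray can, gear, hammer, wrench, screwdriver, jar or bearing race is moved by more than 30 mm (distance of any of spray_can, gear, hammer, wrench, screwdriver, jar, race from where it was at the start of the episode above 0.03 m).
It also fails if it takes over 58 s, if anything falls off the work surface, if the arm or the gripper's body presses on something with over 40 N, if the wrist force passes 120 N, or if a joint passes its speed limit or range.

ROBOT

A 6-joint arm with a two-finger parallel gripper is mounted at the origin on the work surface. World frame = base frame: x ahead of the robot, y to its left, z up, the work surface at z = 0. Lengths are in m, angles in degrees, forces in N, time in s.
With the tool pointing down it reaches from about 0.35 to 0.875 m from the base axis. Payload 4.2 kg.
Tool frame: the origin (TCP) lies on the centre line of the jaws, within the pads' length; the fingertips stand 19 mm ahead of it and the grasp point (between the pads) is the TCP; z points along the fingers, y is the line along which they close (so a half turn about z gives the same grasp; the last joint's range is limited). The gripper opens to 87 mm and grips with 3 to 60 N. Pads are 19 mm wide; open, the fingers measure 117 mm over their backs; the gripper's body (75 mm by 190 mm) begins 51 mm behind the grasp point.
Start: joints at [-50.672, 22.042, 0.453, 0, -68.411, -14.817], TCP at [0.259, -0.569, 0.242] pointing down, gripper open.
Joint ranges: [-179.83, 179.83], [-69.29, 118.12], [-61.27, 80.66], [-181.25, 117.63], [-171.15, -9.14], [-177.46, 177.46]. Speed limits (degrees/s): [159.86, 159.86, 180, 180, 180, 180].

INTERFACE

Orientations are given as a 3x3 rotation matrix whose columns are the frame's x, y, z axes.
In Python, from station import sense, capture, finish_job, search_frame, masks_of gives the robot as it stands.
- The arm moves only by the tool drive_tool, never from a script. Its argument "rows" is a list of rows, each a list of 7 numbers: the opening in per cent of the stroke, from 0 (shut) to 100 (fully open), then the shift along the world's x, y, z in mm, then the turn, a rotation vector about the world's x, y, z in rad. In form: [[fingers, dx, dy, dz, wx, wy, wz], ...]. A call has 1 to 5 rows; each row shifts and turns the commanded pose from where the row before left it; what a row does not reach is not made up. A row lasts 1/12 s, in which the tool goes at most 41.7 mm and 7.16 degrees, less where a joint would pass 70% of its speed; a pose out of reach is approached as far as the arm can. A call is refused whole if a number of a shift passes 41.7 or a number of a turn 0.125, either way. A call with a gripper value outside its range is refused whole. The fingers move at their own pace and stop on an object; the grip force is fixed at half the most. Time passes only in rows, so rows that do not move let the fingers close. It gives the time, the measured TCP pose, the force, the opening and the grip force at its end, in the units of the state.
- sense(): the state, without advancing time (a new reading comes with each control period).
- capture(name): name is "scene" or "top"; returns a dict with "frame" (400x640x3 uint8, red, green, blue), "z_map" (400x640 float32, m along the optical axis (not along the pixel's ray), 0 where there is no reading), "fx", "fy", "cx", "cy" (pixels), "distortion" ([k1, k2, p1, p2, k3] as OpenCV has them; the pictures are not rectified), "R" (3x3) and "t" (3): a world point X has camera coordinates R X + t. Camera axes: x right, y down, z forward; pixel columns grow to the right and rows downward; lengths in m; the calibration is good to about 2 mm. A picture is of the moment at which its call begins.
- finish_job(): hands the job in; it is judged then, once.
Trained networks look in a picture, given as the dict that the camera call returned (one of the last four; its "shot" number tells which), for a name from the list of things; names that differ only in an ending like _2 or _b are one class to them, and where a whole thing is asked for, a point or a joint stands for the part that bears it (a point fixed in the world has none). Each returns a list of dicts, best first, with "p" (0 to 1); they miss things now and then, are a little off and sometimes report something else, mostly with a low value. They report only what shows in the picture. A call takes as long as a camera call. They do not tell look-alikes from the thing itself.
- search_frame(label, picture): "xy" ([column, row] in pixels, amid what is visible of it).
- masks_of(label, picture): "region" (400x640 bool, what is visible of it) and "xy" ([column, row] in pixels, amid what is visible of it).
The state is a dict: "time_s": time; "joints": joint angles; "joint_velocities": joint speeds; "effort": joint torques, N m; "tcp_pos": TCP position; "ee_rot": TCP orientation; "wrist_force": force on the tool from outside, world axes, zero at the start; "moment": the same for the moment, N m; "gripper_width": opening from 0.0 (shut) to 1.0 (fully open); "gripper_force": force on a finger pad.
Only numpy, scipy, OpenCV 4.12 (cv2) and the standard library are available. Lean on these libraries where they do the work, as an engineer would, in place of code of your own. Each camera call takes 0.05 s, during which the arm holds its last target. There are 200 camera calls.

## Working session

There is one attempt and no reset: what is moved stays moved. The work goes in short steps, Python scripts to look and compute and a tool call to move; the robot and the scene stay as the last step left them, time stands still between calls to the robot, and variables do not carry over. Pictures are saved under pics/ and viewed, at most 10 in all, crops included, and the job is handed in when it is done.

Besides the shell and the picture viewer there is one more tool, called after "Request:" by a JSON object that holds its "method" and its "body". drive_tool: Moves the arm, as the interface text tells. Its arguments: {"type":"object","properties":{"rows":{"type":"array"}},"required":["rows"]}

```bash
mkdir -p pics
cat > h.py <<'E'
import numpy as np, cv2
from station import sense, capture, finish_job, search_frame, masks_of
def cloud(c, mask=None):
    z=c["z_map"]; m=z>0
    if mask is not None: m&=mask
    r,q=np.nonzero(m); K=np.array([[c["fx"],0,c["cx"]],[0,c["fy"],c["cy"]],[0,0,1]],float)
    n=cv2.undistortPoints(np.c_[q,r].astype(float)[:,None],K,np.array(c["distortion"],float))[:,0]
    d=z[r,q]; P=np.c_[n*d[:,None],d]
    return (P-np.array(c["t"]))@np.array(c["R"]), np.c_[q,r]
def save(c,n): cv2.imwrite("pics/"+n,c["frame"][:,:,::-1])
E
python3 - <<'E'
from h import *
for n in ("scene","top"):
    c=capture(n); save(c,n+"0.png")
    print(n,-np.array(c["R"]).T@np.array(c["t"]))
    for l in ("selector_shaft","head","stand","case","plain_shaft","spray_can","jar"):
        for o in masks_of(l,c)[:3]:
            if o["p"]<.2: continue
            P,_=cloud(c,o["region"])
            if len(P): print(l,round(o["p"],2),np.round(o["xy"]),len(P),np.round(np.median(P,0),3),np.round(np.percentile(P,2,axis=0),3),np.round(np.percentile(P,98,axis=0),3))
print(sense())
E
```

```text
scene [0.93365727 0.39299027 0.76124292]
selector_shaft 0.81 [314. 162.] 312 [ 0.447 -0.203  0.069] [ 0.414 -0.238  0.001] [ 0.46  -0.195  0.101]
selector_shaft 0.79 [256. 206.] 377 [ 0.662 -0.167  0.067] [ 0.623 -0.224  0.001] [ 0.677 -0.159  0.102]
selector_shaft 0.76 [249. 187.] 269 [ 0.648 -0.246  0.076] [ 0.629 -0.257  0.013] [ 0.66  -0.241  0.101]
head 0.78 [258. 208.] 347 [ 0.663 -0.166  0.072] [ 0.645 -0.205  0.003] [ 0.677 -0.159  0.102]
head 0.67 [289. 178.] 254 [ 0.55  -0.18   0.089] [ 0.532 -0.194  0.046] [ 0.564 -0.176  0.111]
head 0.66 [244. 183.] 317 [ 0.647 -0.246  0.074] [ 0.595 -0.355  0.001] [ 0.661 -0.241  0.102]
stand 0.81 [284. 184.] 1196 [ 0.558 -0.2    0.045] [ 0.505 -0.312  0.001] [ 0.582 -0.15   0.049]
case 0.58 [353. 260.] 6199 [0.588 0.088 0.07 ] [ 0.501 -0.027  0.009] [0.663 0.199 0.075]
plain_shaft 0.67 [274. 156.] 197 [ 0.539 -0.269  0.086] [ 0.523 -0.288  0.045] [ 0.549 -0.262  0.102]
plain_shaft 0.31 [273. 298.] 1506 [0.754 0.034 0.025] [ 0.726 -0.149  0.012] [0.803 0.099 0.03 ]
spray_can 0.83 [208. 163.] 1196 [ 0.692 -0.339  0.109] [ 0.663 -0.376  0.
[... 1822 characters left out ...]
596e+01, -1.48151492e+01]), 'joint_velocities': array([-0.01174197,  0.02167423, -0.03704282, -0.05212964, -0.04490419,
       -0.10159989]), 'effort': array([ 6.41928655e-04, -3.90408218e+01,  1.87614226e+01,  4.22421187e+00,
        1.55187724e-02, -2.39891375e-05]), 'tcp_pos': array([ 0.25933154, -0.56862557,  0.24157016]), 'ee_rot': array([[-9.09855000e-01, -4.14926353e-01,  3.06590086e-05],
       [-4.14926353e-01,  9.09855000e-01, -7.31671210e-06],
       [-2.48593556e-05, -1.93783777e-05, -1.00000000e+00]]), 'wrist_force': array([-0.50123837,  0.0022434 , -0.98555693]), 'moment': array([ 0.03720694, -0.0031661 ,  0.04549121]), 'gripper_force': 0.0, 'gripper_width': 0.9985053808788642}
```

View pictures.

Run:
```python
import cv2
s=cv2.imread("pics/scene0.png"); cv2.imwrite("pics/a.png",cv2.resize(s[100:400,140:540],None,fx=2,fy=2,interpolation=2))
s=cv2.imread("pics/top0.png"); cv2.imwrite("pics/b.png",cv2.resize(s[90:290,180:445],None,fx=3,fy=3,interpolation=2))
```

```text
(no output)
```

View pics/a.png

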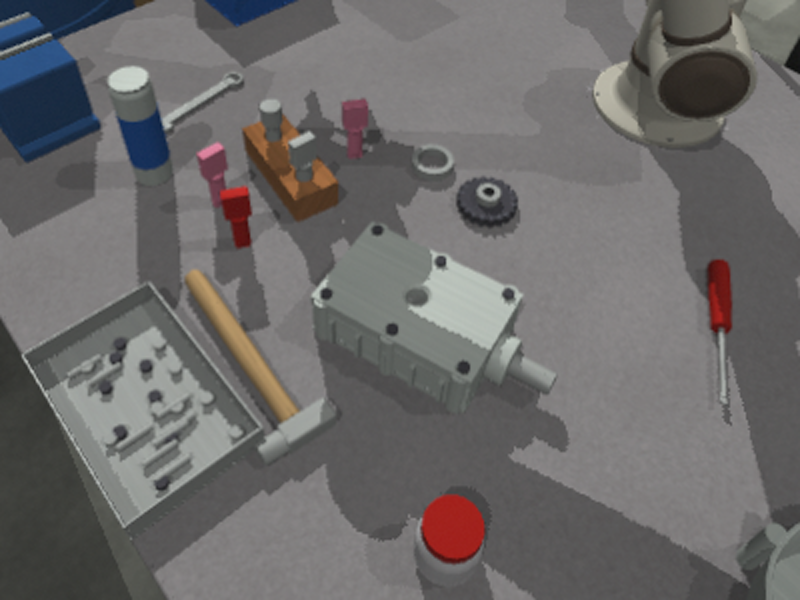

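View pics/b.png

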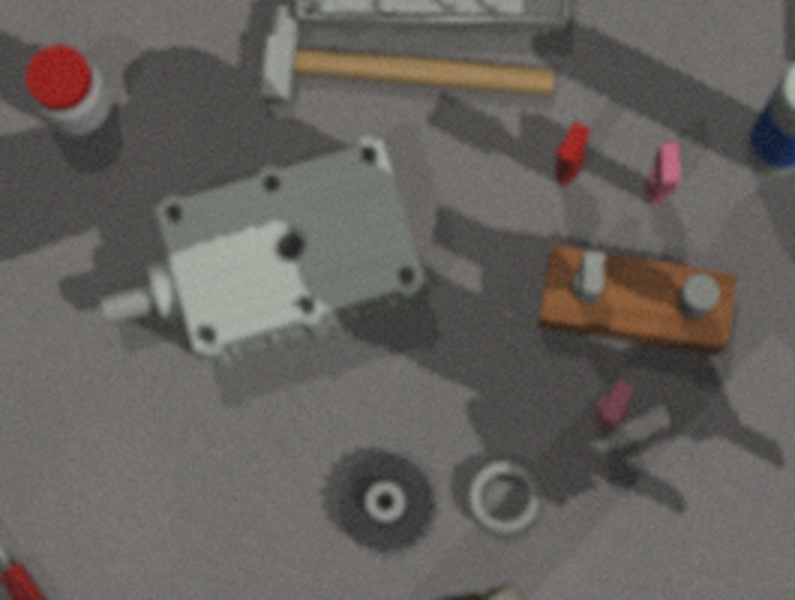

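Run:
```python
from h import *
for n in ("scene","top"):
    c=capture(n); P,q=cloud(c)
    def sel(x,y,r,a,b): return (np.hypot(P[:,0]-x,P[:,1]-y)<r)&(P[:,2]>a)&(P[:,2]<b)
    def rect(nm,S):
        r=cv2.minAreaRect((P[S][:,:2]*1000).astype(np.float32)); print(n,nm,S.sum(),np.round(r[0],1),np.round(r[1],1),round(r[2],1),np.round(P[S].mean(0),4))
    rect("head",sel(.547,-.184,.03,.104,.118)); rect("stand",sel(.54,-.229,.1,.041,.049))
    rect("case",sel(.575,.08,.14,.064,.0725))
    rect("plain",sel(.53,-.273,.025,.094,.108))
    K=np.array([[c["fx"],0,c["cx"]],[0,c["fy"],c["cy"]],[0,0,1]],float)
    M=sel(.575,.08,.03,-.1,.066); print("bore low pts",M.sum(),np.round(np.c_[P[M]*1000,q[M]]).astype(int)[:90:2].tolist())
    u=q[M].mean(0); x,y=u.round().astype(int)
    cr=c["frame"][y-14:y+15,x-18:x+19]; cr=cv2.normalize(cr,None,0,255,cv2.NORM_MINMAX)
    cv2.imwrite(f"pics/bore_{n}.png",cv2.resize(cr[:,:,::-1],None,fx=14,fy=14,interpolation=0)); print(u)
a=[cv2.imread(f"pics/bore_{n}.png") for n in("scene","top")]
cv2.imwrite("pics/bore.png",cv2.resize(np.hstack(a),(800,313)))
```

```text
scene head 77 [ 547.9 -186.7] [16.6 33.8] 88.4 [ 0.5485 -0.1853  0.1092]
scene stand 719 [ 540.9 -231.3] [150.3 160.1] 33.9 [ 0.5468 -0.2212  0.046 ]
scene case 3793 [572.2  73.6] [144.1 220.9] 17.6 [0.5778 0.0716 0.0707]
scene plain 77 [ 534.1 -274.9] [28.  26.7] 50.7 [ 0.5354 -0.2735  0.0995]
bore low pts 76 [[569, 51, 66, 346, 244], [570, 52, 64, 346, 245], [566, 55, 63, 348, 245], [574, 51, 63, 344, 246], [569, 52, 59, 346, 246], [566, 56, 61, 348, 246], [563, 59, 61, 350, 246], [562, 64, 66, 352, 246], [575, 52, 60, 344, 247], [569, 53, 56, 346, 247], [565, 55, 55, 348, 247], [563, 59, 58, 350, 247], [562, 65, 63, 352, 247], [577, 51, 57, 343, 248], [572, 52, 53, 345, 248], [566, 53, 50, 347, 248], [564, 57, 52, 349, 248], [563, 63, 58, 351, 248], [563, 69, 65, 353, 248], [575, 52, 53, 344, 249], [570, 54, 51, 346, 249], [567, 57, 51, 348, 249], [564, 61, 52, 350, 249], [562, 65, 55, 352, 249], [578, 53, 52, 343, 250], [574, 55, 52, 345, 250], [570, 57, 49, 347, 250], [566, 60, 50, 349, 250], [562, 62, 48, 351, 250], [564, 70, 59, 353, 250], [574, 55, 47, 345, 251], [569, 57, 45
[... 952 characters left out ...]
, 73, 48, 274, 169], [588, 69, 40, 276, 169], [589, 64, 33, 278, 169], [582, 56, 64, 280, 169], [578, 83, 66, 269, 170], [581, 77, 55, 272, 170], [583, 73, 46, 274, 170], [586, 69, 33, 276, 170], [587, 64, 32, 278, 170], [587, 59, 30, 280, 170], [577, 107, 60, 260, 171], [577, 79, 62, 271, 171], [580, 75, 50, 273, 171], [581, 71, 43, 275, 171], [583, 66, 37, 277, 171], [584, 62, 33, 279, 171], [576, 53, 65, 281, 171], [573, 103, 66, 261, 172], [574, 78, 63, 271, 172], [577, 75, 49, 273, 172], [581, 72, 32, 275, 172], [582, 67, 29, 277, 172], [581, 61, 33, 279, 172], [574, 50, 64, 282, 172], [574, 77, 50, 272, 173], [576, 73, 45, 274, 173], [578, 69, 35, 276, 173]]
[273.41791045 171.36567164]
```

View pics/bore.png

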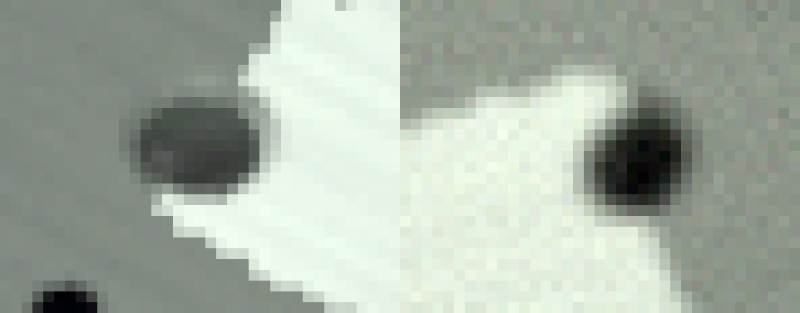

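Run:
```python
from h import *
for n in ("top","scene"):
    cs=[capture(n) for _ in range(8)]; c=dict(cs[0]); c["z_map"]=np.median([k["z_map"] for k in cs],0)
    P,q=cloud(c); C=np.array([.579,.065])
    R=np.array(c["R"]); o=-R.T@np.array(c["t"])
    d=P-o; G=o+d*((.07-o[2])/d[:,2])[:,None]   # ray at cover plane
    zt=np.median(P[(np.hypot(*(G[:,:2]-C).T)<.045),2]); 
    for i in range(6):
        near=np.hypot(*(G[:,:2]-C).T)<.022; M=near&(P[:,2]<zt-.003); C=G[M][:,:2].mean(0)
    print(n,"plane",zt,"bore",C.round(4),M.sum(), "area diam", M.sum())
    M=near&(P[:,2]<zt-.006)
    for p,u in zip(P[M],q[M]): pass
    x0,y0=q[M].min(0); x1,y1=q[M].max(0); Z=c["z_map"]
    A=np.full((y1-y0+1,x1-x0+1),0); 
    for p,u in zip(P[M],q[M]): A[u[1]-y0,u[0]-x0]=round(p[2]*1000)
    print(x0,y0); print("\n".join(" ".join(f"{v:3d}" for v in r) for r in A))
    F=M&(P[:,2]<.042); print("floor",F.sum(),(P[F].mean(0)*1000).round(1), cv2.minAreaRect((P[F,:2]*1000).astype(np.float32)))
    F=M&(P[:,2]<.055)&(P[:,2]>.046); print("face",F.sum(),(P[F]*1000).round().astype(int).tolist())
    F=M&(P[:,2]<.04);print("floor",(P[F]*1000).round().astype(int).tolist())
```

```text
top plane 0.06890578448739942 bore [0.5736 0.0653] 84 area diam 84
271 167
  0   0   0   0   0  63  62   0   0   0
  0   0  63  60  55  56  53  56   0   0
  0  62  55  46  50  39  33  32  33  62
  0  55  49  48  45  32  31  34  33  36
  0  51  49  50  39  34  33  34  31  33
 62  49  50  47  36  33  32  32  32  35
  0  49  49  39  33  34  35  33  32  51
  0  49  45  32  34  33  34  31  33   0
  0   0  37  34  34  34  35  32  49   0
  0   0   0  34  33  33  32   0   0   0
floor 43 [579.5  67.   33.7] ((579.0004272460938, 66.31515502929688), (12.243928909301758, 22.415802001953125), 65.2106704711914)
face 16 [[587, 65, 53], [584, 75, 55], [585, 70, 50], [582, 75, 49], [583, 73, 48], [579, 78, 51], [580, 75, 49], [580, 72, 50], [577, 78, 49], [577, 75, 50], [578, 73, 47], [575, 78, 49], [574, 75, 49], [574, 57, 51], [572, 77, 49], [570, 59, 49]]
floor [[588, 69, 39], [589, 67, 33], [589, 64, 32], [589, 62, 33], [587, 70, 32], [587, 67, 31], [586, 64, 34], [587, 62, 33], [586, 59, 36], [582, 71, 39], [584, 69, 34], [584, 67, 33], [584, 64, 34], [584, 62, 31], [584, 59, 33], [580, 72, 36],
[... 790 characters left out ...]

  0   0  43  42  40  39  40  37  37   0   0
  0   0   0   0   0  36   0   0   0   0   0
floor 8 [563.4  59.7  38.8] ((563.4898071289062, 59.897010803222656), (1.0284639596939087, 11.998414039611816), 65.01215362548828)
face 25 [[570, 51, 51], [569, 52, 51], [567, 54, 51], [565, 55, 51], [564, 57, 52], [563, 60, 54], [578, 52, 54], [574, 51, 51], [572, 53, 51], [571, 55, 52], [569, 56, 51], [567, 58, 52], [565, 59, 51], [563, 60, 51], [560, 61, 48], [578, 52, 51], [576, 54, 51], [574, 55, 51], [572, 56, 50], [569, 57, 49], [568, 59, 49], [565, 59, 47], [563, 60, 46], [576, 54, 48], [574, 56, 48]]
floor [[569, 57, 40], [567, 58, 39], [565, 60, 40], [562, 60, 37], [560, 61, 37], [567, 59, 36]]
```

Request:
{"method": "drive_tool", "body": {"rows": [[46, 13, 17.5, 0, 0, 0, 0.123], [46, 13, 17.5, 0, 0, 0, 0.123], [46, 13, 17.5, 0, 0, 0, 0.123], [46, 13, 17.5, 0, 0, 0, 0.123], [46, 13, 17.5, 0, 0, 0, 0.123]]}}

```text
time_s: 2.12
tcp_pos: [0.3247, -0.4804, 0.2416]
ee_rot: [[-0.499, -0.867, 0.0], [-0.867, 0.499, -0.0], [0.0, -0.0, -1.0]]
wrist_force: [0.4, -0.6, -0.5]
gripper_width: 0.708
gripper_force: 0.0
```

Request:
{"method": "drive_tool", "body": {"rows": [[46, 13, 17.5, 0, 0, 0, 0.123], [46, 13, 17.5, 0, 0, 0, 0.123], [46, 13, 17.5, 0, 0, 0, 0.123], [46, 13, 17.5, 0, 0, 0, 0.123], [46, 13, 17.5, 0, 0, 0, 0.123]]}}

```text
time_s: 2.53
tcp_pos: [0.3899, -0.3927, 0.2417]
ee_rot: [[0.093, -0.996, 0.0], [-0.996, -0.093, -0.0], [0.0, -0.0, -1.0]]
wrist_force: [0.2, 0.2, -0.9]
gripper_width: 0.467
gripper_force: 0.0
```

Request:
{"method": "drive_tool", "body": {"rows": [[46, 13, 17.5, 0, 0, 0, 0.123], [46, 13, 17.5, 0, 0, 0, 0.123], [46, 13, 17.5, 0, 0, 0, 0.123], [46, 13, 17.5, 0, 0, 0, 0.123], [46, 13, 17.5, 0, 0, 0, 0.123]]}}

```text
time_s: 2.95
tcp_pos: [0.4549, -0.3052, 0.2417]
ee_rot: [[0.65, -0.76, 0.0], [-0.76, -0.65, -0.0], [0.0, -0.0, -1.0]]
wrist_force: [1.7, 0.3, 0.3]
gripper_width: 0.462
gripper_force: 0.0
```

Request:
{"method": "drive_tool", "body": {"rows": [[46, 13, 17.5, 0, 0, 0, 0.123], [46, 13, 17.5, 0, 0, 0, 0.123], [46, 13, 17.5, 0, 0, 0, 0.123], [46, 13, 17.5, 0, 0, 0, 0.123], [46, 13, 17.5, 0, 0, 0, 0.123]]}}

```text
time_s: 3.37
tcp_pos: [0.5199, -0.2177, 0.2417]
ee_rot: [[0.97, -0.245, 0.0], [-0.245, -0.97, -0.0], [0.0, 0.0, -1.0]]
wrist_force: [0.5, 0.1, 0.1]
gripper_width: 0.461
gripper_force: 0.0
```

Request:
{"method": "drive_tool", "body": {"rows": [[46, 13, 17, 0, 0, 0, 0.123], [46, 13, 15, 0, 0, 0, 0.123], [46, 0, 0, 0, 0, 0, 0]]}}

```text
time_s: 3.62
tcp_pos: [0.5473, -0.1845, 0.2414]
ee_rot: [[1.0, -0.001, 0.001], [-0.001, -1.0, 0.0], [0.001, -0.0, -1.0]]
wrist_force: [-0.4, -0.1, 0.2]
gripper_width: 0.459
gripper_force: 0.0
```

Request:
{"method": "drive_tool", "body": {"rows": [[46, 0, -1.7, -30, 0, 0, -0.012], [46, 0, 0, -35, 0, 0, 0], [46, 0, 0, -30, 0, 0, 0], [46, 0, 0, -25, 0, 0, 0], [46, 0, 0, -17, 0, 0, 0]]}}

```text
time_s: 4.03
tcp_pos: [0.5435, -0.1885, 0.1018]
ee_rot: [[1.0, -0.022, -0.004], [-0.022, -1.0, 0.001], [-0.004, -0.001, -1.0]]
wrist_force: [-0.1, -0.8, -0.2]
gripper_width: 0.464
gripper_force: 0.0
```

Request:
{"method": "drive_tool", "body": {"rows": [[46, 0, 0, -8, 0, 0, 0], [46, 0, 0, -4, 0, 0, 0], [0, 0, 0, 0, 0, 0, 0], [0, 0, 0, 0, 0, 0, 0], [0, 0, 0, 0, 0, 0, 0]]}}

```text
time_s: 4.45
tcp_pos: [0.5463, -0.1886, 0.0941]
ee_rot: [[1.0, -0.02, 0.003], [-0.02, -1.0, -0.0], [0.003, 0.0, -1.0]]
wrist_force: [-0.1, 0.3, -1.2]
gripper_width: 0.313
gripper_force: 0.0
```

Request:
{"method": "drive_tool", "body": {"rows": [[0, 0, 0, 0, 0, 0, 0], [0, 0, 0, 0, 0, 0, 0], [0, 0, 0, 0, 0, 0, 0]]}}

```text
time_s: 4.7
tcp_pos: [0.5459, -0.1884, 0.0936]
ee_rot: [[1.0, -0.02, 0.002], [-0.02, -1.0, -0.0], [0.002, 0.0, -1.0]]
wrist_force: [-0.0, 1.1, 3.6]
gripper_width: 0.183
gripper_force: 29.8
```

Request:
{"method": "drive_tool", "body": {"rows": [[0, 0, 0, 8, 0, 0, 0], [0, 0, 0, 20, 0, 0, 0], [0, 0, 0, 30, 0, 0, 0], [0, 0, 0, 20, 0, 0, 0], [0, 0, 0, 7, 0, 0, 0]]}}

```text
time_s: 5.12
tcp_pos: [0.5469, -0.1886, 0.1813]
ee_rot: [[1.0, -0.019, 0.006], [-0.019, -1.0, -0.001], [0.006, 0.001, -1.0]]
wrist_force: [0.5, 0.4, -1.4]
gripper_width: 0.184
gripper_force: 30.0
```

Request:
{"method": "drive_tool", "body": {"rows": [[0, 2, 15, 0, 0, 0, -0.03], [0, 3, 30, 0, 0, 0, -0.06], [0, 4, 36, 0, 0, 0, -0.06], [0, 4, 36, 0, 0, 0, -0.06], [0, 4, 36, 0, 0, 0, -0.06]]}}

```text
time_s: 5.53
tcp_pos: [0.5612, -0.0341, 0.1765]
ee_rot: [[0.957, -0.29, -0.002], [-0.29, -0.957, 0.0], [-0.002, 0.001, -1.0]]
wrist_force: [0.5, -0.4, -2.5]
gripper_width: 0.176
gripper_force: 30.0
```

Request:
{"method": "drive_tool", "body": {"rows": [[0, 4, 36, 0, 0, 0, -0.06], [0, 3, 30, 0, 0, 0, -0.04], [0, 2, 20, 0, 0, 0, -0.03], [0, 1, 12, 0, 0, 0, 0], [0, 0, 0, 0, 0, 0, 0]]}}

```text
time_s: 5.95
tcp_pos: [0.5719, 0.0646, 0.1766]
ee_rot: [[0.915, -0.404, -0.002], [-0.404, -0.915, -0.0], [-0.001, 0.001, -1.0]]
wrist_force: [0.6, 0.2, -1.8]
gripper_width: 0.183
gripper_force: 30.0
```

Request:
{"method": "drive_tool", "body": {"rows": [[0, 0, 0, 0, 0, 0, 0]]}}

```text
time_s: 6.03
tcp_pos: [0.5717, 0.0627, 0.1768]
ee_rot: [[0.914, -0.406, -0.002], [-0.406, -0.914, -0.001], [-0.002, 0.001, -1.0]]
wrist_force: [-0.1, 0.8, -2.3]
gripper_width: 0.177
gripper_force: 30.0
```

Run:
```python
from h import *
s=sense();print(s["time_s"],s["tcp_pos"].round(4),s["joints"].round(1))
for n in("scene","top"):
    c=capture(n); P,q=cloud(c)
    for z in np.arange(.094,.155,.008):
        S=(np.hypot(P[:,0]-.574,P[:,1]-.065)<.03)&(abs(P[:,2]-z)<.004)
        if S.sum()>3:print(n,round(z,3),S.sum(),P[S].mean(0).round(4),P[S].min(0).round(4),P[S].max(0).round(4))
    if n=="scene":
        cv2.imwrite("pics/g.png",cv2.resize(c["frame"][180:280,280:420,::-1],None,fx=5,fy=5,interpolation=2))
```

```text
6.0333 [0.5717 0.0627 0.1768] [ 22.4  20.4 -12.   -0.  -57.7  43.6]
scene 0.094 12 [0.5776 0.0643 0.0967] [0.5677 0.0564 0.0953] [0.5837 0.0702 0.098 ]
scene 0.102 14 [0.5771 0.064  0.1019] [0.565  0.0542 0.0987] [0.584  0.0707 0.1053]
scene 0.11 18 [0.5792 0.0673 0.1106] [0.5675 0.0595 0.1081] [0.5846 0.0727 0.1139]
scene 0.118 16 [0.5807 0.0665 0.1177] [0.5721 0.0588 0.1142] [0.5842 0.073  0.122 ]
scene 0.126 10 [0.5823 0.0629 0.1252] [0.5813 0.057  0.1229] [0.5831 0.0693 0.1281]
scene 0.134 11 [0.5826 0.062  0.1337] [0.581  0.0558 0.1301] [0.5835 0.067  0.1375]
scene 0.142 9 [0.5827 0.0621 0.1416] [0.5823 0.0565 0.1383] [0.5832 0.0659 0.1446]
scene 0.15 5 [0.5844 0.0647 0.1515] [0.5826 0.0628 0.1468] [0.5862 0.0672 0.1538]
```

View pics/g.png

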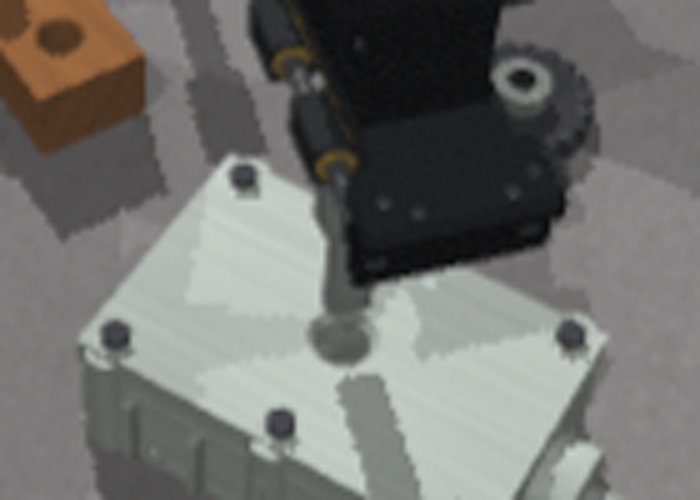

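Request:
{"method": "drive_tool", "body": {"rows": [[0, 2, 3, 0, 0, 0, 0], [0, 0, 0, -8, 0, 0, 0], [0, 0, 0, -8, 0, 0, 0], [0, 0, 0, 0, 0, 0, 0], [0, 0, 0, 0, 0, 0, 0]]}}

```text
time_s: 6.55
tcp_pos: [0.5736, 0.0651, 0.1604]
ee_rot: [[0.913, -0.408, -0.002], [-0.408, -0.913, -0.001], [-0.002, 0.002, -1.0]]
wrist_force: [-0.6, -0.7, -1.8]
gripper_width: 0.184
gripper_force: 30.0
```

Request:
{"method": "drive_tool", "body": {"rows": [[0, 0, 0, -5, 0, 0, 0], [0, 0, 0, -5, 0, 0, 0], [0, 0, 0, -5, 0, 0, 0], [0, 0, 0, 0, 0, 0, 0]]}}

```text
time_s: 6.88
tcp_pos: [0.5735, 0.0654, 0.1451]
ee_rot: [[0.913, -0.408, -0.003], [-0.408, -0.913, -0.001], [-0.002, 0.002, -1.0]]
wrist_force: [-0.8, -1.1, -2.4]
gripper_width: 0.184
gripper_force: 30.0
```

Request:
{"method": "drive_tool", "body": {"rows": [[0, 0, 0, -4, 0, 0, 0], [0, 0, 0, -4, 0, 0, 0], [0, 0, 0, -4, 0, 0, 0], [0, 0, 0, -2, 0, 0, 0], [0, 0, 0, 0, 0, 0, 0]]}}

```text
time_s: 7.3
tcp_pos: [0.5739, 0.0655, 0.1318]
ee_rot: [[0.913, -0.408, -0.001], [-0.408, -0.913, -0.0], [-0.001, 0.001, -1.0]]
wrist_force: [-0.2, -0.2, -1.7]
gripper_width: 0.184
gripper_force: 30.0
```

Request:
{"method": "drive_tool", "body": {"rows": [[0, 0, 0, -3, 0, 0, 0], [0, 0, 0, -3, 0, 0, 0], [0, 0, 0, -2, 0, 0, 0], [0, 0, 0, -2, 0, 0, 0], [0, 0, 0, 0, 0, 0, 0]]}}

```text
time_s: 7.72
tcp_pos: [0.574, 0.0656, 0.122]
ee_rot: [[0.913, -0.408, -0.001], [-0.408, -0.913, -0.0], [-0.001, 0.001, -1.0]]
wrist_force: [-0.8, 0.2, -2.1]
gripper_width: 0.182
gripper_force: 30.0
```

Request:
{"method": "drive_tool", "body": {"rows": [[0, 0, 0, -1.5, 0, 0, 0], [0, 0, 0, -1.5, 0, 0, 0], [0, 0, 0, 0, 0, 0, 0], [0, 0, 0, 0, 0, 0, 0]]}}

```text
time_s: 8.05
tcp_pos: [0.5745, 0.0657, 0.1197]
ee_rot: [[0.913, -0.407, 0.001], [-0.407, -0.913, 0.0], [0.0, -0.0, -1.0]]
wrist_force: [0.4, -0.0, -1.8]
gripper_width: 0.18
gripper_force: 30.0
```

Request:
{"method": "drive_tool", "body": {"rows": [[0, 0, 0, -1.5, 0, 0, 0], [0, 0, 0, -1.5, 0, 0, 0], [0, 0, 0, 0, 0, 0, 0]]}}

```text
time_s: 8.3
tcp_pos: [0.5748, 0.0656, 0.1183]
ee_rot: [[0.914, -0.407, 0.001], [-0.407, -0.914, -0.0], [0.001, -0.0, -1.0]]
wrist_force: [-3.2, -0.1, 8.6]
gripper_width: 0.183
gripper_force: 30.0
```

Request:
{"method": "drive_tool", "body": {"rows": [[0, 0, 0, -2, 0, 0, 0], [0, 0, 0, -2, 0, 0, 0], [0, 0, 0, -2, 0, 0, 0], [0, 0, 0, 0, 0, 0, 0]]}}

```text
time_s: 8.63
tcp_pos: [0.5748, 0.0657, 0.1131]
ee_rot: [[0.914, -0.406, 0.002], [-0.406, -0.914, -0.0], [0.002, -0.0, -1.0]]
wrist_force: [-4.8, -0.1, 12.7]
gripper_width: 0.181
gripper_force: 30.0
```

Request:
{"method": "drive_tool", "body": {"rows": [[0, 0, 0, -2, 0, 0, 0], [0, 0, 0, -1, 0, 0, 0], [0, 0, 0, 0, 0, 0, -0.06], [0, 0, 0, 0, 0, 0, -0.1], [0, 0.2, 0, 0, 0, 0, -0.1]]}}

```text
time_s: 9.05
tcp_pos: [0.5758, 0.0654, 0.1121]
ee_rot: [[0.776, -0.631, 0.004], [-0.631, -0.776, -0.001], [0.004, -0.002, -1.0]]
wrist_force: [-6.3, -1.2, 18.2]
gripper_width: 0.184
gripper_force: 30.0
```

Request:
{"method": "drive_tool", "body": {"rows": [[0, 0, 0, 0, 0, 0, -0.1], [0, 0, 0, 0, 0, 0, -0.1], [0, 0.2, 0.2, 0, 0, 0, -0.1], [0, 0, 0, 0, 0, 0, -0.1]]}}

```text
time_s: 9.38
tcp_pos: [0.5759, 0.0651, 0.1121]
ee_rot: [[0.469, -0.883, 0.004], [-0.883, -0.469, -0.002], [0.003, -0.002, -1.0]]
wrist_force: [-4.4, -3.1, 18.2]
gripper_width: 0.181
gripper_force: 30.0
```

Request:
{"method": "drive_tool", "body": {"rows": [[0, 0, 0, 0, 0, 0, -0.1], [0, 0, 0.2, 0, 0, 0, -0.1], [0, 0, 0, 0, 0, 0, -0.1], [0, 0, 0, 0, 0, 0, -0.05]]}}

```text
time_s: 9.72
tcp_pos: [0.5759, 0.0649, 0.1121]
ee_rot: [[0.139, -0.99, 0.003], [-0.99, -0.139, -0.002], [0.003, -0.003, -1.0]]
wrist_force: [-4.1, -3.7, 17.7]
gripper_width: 0.182
gripper_force: 30.0
```

```bash
python3 -c "
from h import *
s=sense();print(s['moment'],s['wrist_force'],s['joints'].round(1))"
```

```text
[-1.33046865  1.79077585  0.06937401] [-4.13211103 -3.73758314 17.69291623] [ 22.5  24.7 -16.    0.3 -49.2 -14.7]
```

Request:
{"method": "drive_tool", "body": {"rows": [[0, 0, 0, 0, 0, 0, -0.05], [0, 0, 0, 0, 0, 0, -0.05], [0, 0, 0, 0, 0, 0, -0.05], [0, 0, 0, 0, 0, 0, 0]]}}

```text
time_s: 10.05
tcp_pos: [0.5755, 0.0653, 0.1121]
ee_rot: [[-0.008, -1.0, 0.003], [-1.0, 0.008, -0.002], [0.002, -0.003, -1.0]]
wrist_force: [-6.4, -1.9, 17.9]
gripper_width: 0.185
gripper_force: 30.1
```

```bash
python3 -c "
from h import *
s=sense();print(s['moment'],s['wrist_force'],s['joints'].round(1))"
```

```text
[-0.77689478  2.15578986  0.11727389] [-6.40048924 -1.94179478 17.94564991] [ 22.6  24.7 -16.    0.2 -49.2 -23.2]
```

Request:
{"method": "drive_tool", "body": {"rows": [[0, 0, 0, 0, 0, 0, -0.05], [0, 0, 0, 0, 0, 0, -0.05], [0, 0, 0, 0, 0, 0, 0]]}}

```text
time_s: 10.3
tcp_pos: [0.575, 0.0657, 0.1121]
ee_rot: [[-0.108, -0.994, 0.002], [-0.994, 0.108, -0.001], [0.001, -0.002, -1.0]]
wrist_force: [-7.7, -0.7, 20.1]
gripper_width: 0.185
gripper_force: 30.1
```

```bash
python3 -c "
from h import *
s=sense();print(s['moment'],s['wrist_force'],s['joints'].round(1))"
```

```text
[-0.10289674  2.65044073  0.12153329] [-7.71419986 -0.73429342 20.14536615] [ 22.6  24.6 -16.    0.1 -49.3 -28.9]
```

Request:
{"method": "drive_tool", "body": {"rows": [[0, 0, 0, 0, 0, 0, -0.05], [0, 0, 0, 0, 0, 0, -0.05], [0, 0, 0, 0, 0, 0, 0]]}}

```text
time_s: 10.55
tcp_pos: [0.575, 0.0659, 0.1121]
ee_rot: [[-0.205, -0.979, 0.002], [-0.979, 0.205, -0.001], [0.001, -0.002, -1.0]]
wrist_force: [-7.0, 0.8, 20.1]
gripper_width: 0.183
gripper_force: 30.3
```

```bash
python3 -c "
from h import *
s=sense();print(s['moment'],s['wrist_force'],s['joints'].round(1))"
```

```text
[0.13594933 2.75430422 0.45327362] [-7.0284253   0.78502901 20.06612116] [ 22.6  24.6 -16.    0.1 -49.3 -34.6]
```

Request:
{"method": "drive_tool", "body": {"rows": [[0, 0, 0, 0, 0, 0, -0.04], [0, 0, 0, 0, 0, 0, 0], [0, 0, 0, 0, 0, 0, 0]]}}

```text
time_s: 10.8
tcp_pos: [0.5752, 0.0661, 0.1121]
ee_rot: [[-0.242, -0.97, 0.002], [-0.97, 0.242, -0.001], [0.001, -0.003, -1.0]]
wrist_force: [-7.5, 0.8, 18.3]
gripper_width: 0.184
gripper_force: 30.6
```

```bash
python3 -c "
from h import *
s=sense();print(s['moment'],s['wrist_force'],s['joints'].round(1))"
```

```text
[0.25420569 2.63455297 0.62917592] [-7.5057483   0.80260939 18.26436611] [ 22.6  24.6 -16.    0.2 -49.2 -36.7]
```

Request:
{"method": "drive_tool", "body": {"rows": [[0, 0, 0, 2, 0, 0, 0], [0, 0, 0, 2, 0, 0, 0], [0, 0, 0, 2, 0, 0, 0], [0, 0, 0, 2, 0, 0, 0], [0, 0, 0, 0, 0, 0, 0]]}}

```text
time_s: 11.22
tcp_pos: [0.5749, 0.0661, 0.1182]
ee_rot: [[-0.243, -0.97, 0.001], [-0.97, 0.243, -0.001], [0.0, -0.002, -1.0]]
wrist_force: [-2.6, -0.3, 8.1]
gripper_width: 0.179
gripper_force: 30.5
```

Selector is up and locked. Relax the twist and the last load, then open.

Request:
{"method": "drive_tool", "body": {"rows": [[0, 0, 0, 1, 0, 0, 0.08], [0, 0, 0, 0, 0, 0, 0.04], [0, 0, 0, 0, 0, 0, 0]]}}

```text
time_s: 11.47
tcp_pos: [0.5747, 0.0659, 0.1186]
ee_rot: [[-0.126, -0.992, 0.001], [-0.992, 0.126, -0.001], [0.0, -0.001, -1.0]]
wrist_force: [-4.3, 0.6, 9.0]
gripper_width: 0.181
gripper_force: 30.0
```

Request:
{"method": "drive_tool", "body": {"rows": [[46, 0, 0, 0, 0, 0, 0], [46, 0, 0, 0, 0, 0, 0], [46, 0, 0, 0, 0, 0, 0], [46, 0, 0, 0, 0, 0, 0], [46, 0, 0, 0, 0, 0, 0]]}}

```text
time_s: 11.88
tcp_pos: [0.5747, 0.066, 0.1163]
ee_rot: [[-0.129, -0.992, -0.0], [-0.992, 0.129, -0.0], [0.0, 0.0, -1.0]]
wrist_force: [0.5, -0.0, 0.4]
gripper_width: 0.429
gripper_force: 0.0
```

Retreat up and away, then look.

Request:
{"method": "drive_tool", "body": {"rows": [[46, 0, 0, 8, 0, 0, 0], [46, 0, 0, 20, 0, 0, 0], [46, 0, 0, 30, 0, 0, 0], [46, 0, 0, 35, 0, 0, 0], [46, 0, 0, 25, 0, 0, 0]]}}

```text
time_s: 12.3
tcp_pos: [0.5755, 0.066, 0.2381]
ee_rot: [[-0.128, -0.992, 0.003], [-0.992, 0.128, 0.0], [-0.001, -0.003, -1.0]]
wrist_force: [0.6, -0.3, -0.1]
gripper_width: 0.46
gripper_force: 0.0
```

Request:
{"method": "drive_tool", "body": {"rows": [[46, -30, -20, 0, 0, 0, 0], [46, -35, -30, 0, 0, 0, 0], [46, -35, -30, 0, 0, 0, 0], [46, -25, -20, 0, 0, 0, 0], [46, 0, 0, 0, 0, 0, 0]]}}

```text
time_s: 12.72
tcp_pos: [0.4515, -0.0308, 0.2352]
ee_rot: [[-0.132, -0.991, -0.002], [-0.991, 0.132, 0.0], [-0.0, 0.002, -1.0]]
wrist_force: [-0.4, 0.2, -0.5]
gripper_width: 0.456
gripper_force: 0.0
```

Run:
```python
from h import *
s=sense();print(s["time_s"],s["tcp_pos"].round(4),s["wrist_force"].round(1))
c=capture("scene"); P,q=cloud(c)
S=(np.hypot(P[:,0]-.574,P[:,1]-.065)<.035)&(P[:,2]>.08)&(P[:,2]<.15)
T=S&(P[:,2]>P[S,2].max()-.006)
print(P[S,2].max(),np.median(P[T],0).round(4),T.sum(),cv2.minAreaRect((P[T,:2]*1000).astype(np.float32)))
cv2.imwrite("pics/end.png",cv2.resize(c["frame"][180:280,280:420,::-1],None,fx=5,fy=5,interpolation=2))
```

```text
12.7167 [ 0.4515 -0.0308  0.2352] [-0.4  0.2 -0.5]
0.13894297956918947 [0.5761 0.0665 0.1358] 104 ((575.404296875, 65.38494110107422), (34.52444839477539, 15.450678825378418), 85.07814025878906)
```

View pics/end.png

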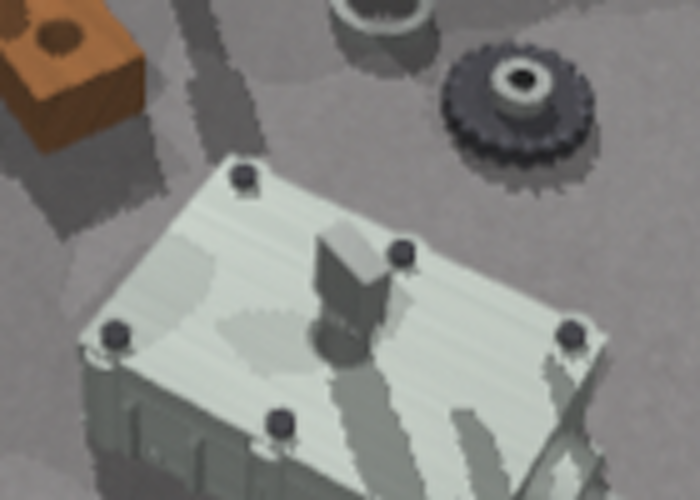

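```bash
python3 -c "
from station import *
print(finish_job())"
```

```text
the job is handed in; nothing more can be done
None
```

The job is handed in at about 12.7 s of the 58 s allowed, though the hand-in gave no verdict. The last picture shows the shaft upright and fully home in the bore, turned about 70° clockwise. I felt the selector reach its stop before it sprang back up, then let go and moved the arm clear without touching anything else.

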